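Nudge the carrier plate home on its locating pins

TASK

The aluminium carrier plate with the circuit board was left out of place on the black assembly fixture, lying on top of the two locating pins and the ledge behind them. Nudge it sideways along its edges with the fingertips until its two holes drop over the two pins and it lies flat on the fixture, then draw back. Push the bare plate only: do not pick it up, do not touch the circuit board on it, and leave everything else on the bench where it is.

Things in the scene. Friction and masses are not known exactly. Their poses are not given: they have to be found in the camera images.
- fixture: Fixed black fixture. Origin on the bench, x from its ledge towards the pins (away from the robot at yaw 0), z up. Base: x -105 to 120, 170 mm wide (y), flat seat 25 mm above the bench. Ledge: full width, x -105 to -48, its top 32 mm above the bench. Pins at x = 18, y = +52 and -52. Plate home: origin at fixture (0, 0, 25) mm, axes equal, 3 mm clear of the ledge; thin white lines just outside y = +-70 and x = 45 mark that outline.
- plate: Loose aluminium plate with a board, 90 (x) by 140 (y) by 8 mm, 0.2 to 0.4 kg. Origin: centre of the underside. Starts level on ledge and pin tops, underside 32 mm above the bench, 12 to 20 mm short of home in fixture x, up to 14 mm off in y, turned up to 0.1 rad. Slides with dry friction. Align it in y while it is on the ledge: pushed past home in x out of line, it drops off the ledge beside the pins.
- board: Green circuit board fixed on the plate's top, 44 (x) by 70 (y) mm, centred; origin on the plate's top at the centre; its parts reach 13 mm above the plate's top. Not to be touched.
- hole_left (a point): Plate's round through hole, 12 mm diameter: its centre at the plate's underside, at plate x = 18, y = 52 mm.
- hole_right (a point): Plate's through slot, 12 mm (x) by 16 mm (y): its centre at the plate's underside, at plate x = 18, y = -52 mm.
- pin_left (a point): Foot of the +y pin, on the seat (25 mm above the bench). Each pin is 8 mm in diameter and 7 mm high: 3 mm straight, then 4 mm of cone that narrows to a 3 mm flat top.
- pin_right (a point): Foot of the -y pin, on the seat; same pin.
- standoff: Bystander: brass standoff, 16 mm diameter, 30 mm high, standing on the fixture's seat beyond the plate. Origin at its foot.
- screwdriver: Bystander: screwdriver 190 mm long lying on the bench to the -y side of the fixture. Origin underneath, at its middle.
- tape: Bystander: roll of brown tape, 90 mm diameter, 24 mm high, on the bench to the +y side. Origin at its foot.
- jar: Bystander: small jar, 48 mm diameter, 55 mm high. Origin at its foot.
- spool: Bystander: wire spool, 54 mm diameter, 42 mm high. Origin at its foot.
- partsbin: Bystander: small open parts bin, 110 by 75 by 45 mm, beyond the fixture. Origin underneath, at its centre.
- wrench: Bystander: wrench 150 mm long lying on the bench. Origin underneath, at its middle.
Mind the look-alikes: they are no part of the job. What is shaped like the plate but purple or turquoise is not meant.

How it is judged:
By the outcome, as a careful person would: the job done as asked, in the order asked, and still so for the second after the job is handed in, with the robot touching nothing.
It also fails if it takes over 67 s, if anything falls off the work surface, if the arm or the gripper's body presses on something with over 40 N, if the wrist force passes 120 N, or if a joint passes its speed limit or range.

ROBOT

A 6-joint arm with a two-finger parallel gripper is mounted at the origin on the work surface. World frame = base frame: x ahead of the robot, y to its left, z up, the work surface at z = 0. Lengths are in m, angles in rad, forces in N, time in s.
With the tool pointing down it reaches from about 0.35 to 0.975 m from the base axis. Payload 4.9 kg.
Tool frame: the origin (TCP) lies at the very end of the fingers, on their centre line; the grasp point (between the pads) lies 19 mm behind it; z points along the fingers, y is the line along which they close (so a half turn about z gives the same grasp; the last joint's range is limited). The gripper opens to 85 mm and grips with 20 to 120 N. Pads are 22 mm wide; open, the fingers measure 114 mm over their backs; the gripper's body (76 mm by 85 mm) begins 54 mm behind the grasp point. The pads swing forward as they close: fully open they stand 13 mm farther back than shut.
Start: joints at [0.985, 0.053, 1.613, -0, 1.476, -0.119], TCP at [0.281, 0.558, 0.231] pointing down, gripper open.
Joint ranges: [-3.01, 3.01], [-1.01, 2.22], [0.06, 2.58], [-1.02, 4.17], [0.09, 2.62], [-3.14, 3.14]. Speed limits (rad/s): [2.57, 2.57, 3.14, 3.14, 3.14, 3.14].

INTERFACE

Orientations are given as a rotation vector (axis times angle).
In Python, from station import ctrl, imaging gives the robot as it stands.
- The arm moves only by the tool play_rows, never from a script. Its argument "series" is a list of rows, each a list of 3 entries, a list of its own where there are three numbers: the opening, from 0 (shut) to 1 (fully open), then the shift along the tool's x, y, z each as a share of 0.05 m, from -1 to 1, then the turn, a rotation vector about the tool's x, y, z each as a share of 8 degrees, from -1 to 1. In form: [[grip, [dx, dy, dz], [ax, ay, az]], ...]. A call has 1 to 8 rows; each row shifts and turns the commanded pose from where the row before left it, along the tool's axes as they then stand; what a row does not reach is not made up. A row lasts 1/8 s, in which the tool goes at most 62.5 mm and 10.7 degrees, less where a joint would pass 70% of its speed; a pose out of reach is approached as far as the arm can. A call with a number of a shift or a turn outside -1 to 1 is refused whole. A call with a gripper value outside its range is refused whole. The fingers move at their own pace and stop on an object; "force" is the grip in N (left out, the last holds). Time passes only in rows, so rows that do not move let the fingers close. It gives the time, the measured TCP pose, the force, the opening and the grip force at its end, in the units of the state.
- ctrl.get_obs(): the state, without advancing time (a new reading comes with each control period).
- imaging.get_image(name): name is "side" or "top" or "wrist"; returns a dict with "color" (420x560x3 uint8, blue, green, red), "fx", "fy", "cx", "cy" (pixels), "extrinsics" (4x4, takes a point from world to camera coordinates); the wrist camera has in their place "hand_eye" (4x4, takes a point from camera to tool coordinates, whose origin is the TCP and whose axes are the flange's). Camera axes: x right, y down, z forward; pixel columns grow to the right and rows downward; lengths in m; the calibration is good to about 2 mm. A picture is of the moment at which its call begins: read the wrist's pose just before it. There is no depth.
- ctrl.finish_job(): hands the job in; it is judged then, once.
The state is a dict: "t": time; "q": joint angles; "dq": joint speeds; "effort": joint torques, N m; "tool_pos": TCP position; "tool_rot": TCP orientation; "contact_force": force on the tool from outside, world axes, zero at the start; "wrist_torque": the same for the moment, N m; "opening": finger opening in m; "grip_force": force on a finger pad.
Only numpy, scipy, OpenCV 4.12 (cv2) and the standard library are available. Lean on these libraries where they do the work, as an engineer would, in place of code of your own. Each camera call takes 0.05 s, during which the arm holds its last target. There are 200 camera calls.

## Working session

There is one attempt and no reset: what is moved stays moved. The work goes in short steps, Python scripts to look and compute and a tool call to move; the robot and the scene stay as the last step left them, time stands still between calls to the robot, and variables do not carry over. Pictures are saved under pics/ and viewed, at most 10 in all, crops included, and the job is handed in when it is done.

Besides the shell and the picture viewer there is one more tool, called after ">>>" by a JSON object that holds its "op" and its "data". play_rows: Moves the arm, as the interface text tells. Shift numbers are shares of 0.05 m and turn numbers shares of 8 degrees, none past 1 either way. Its arguments: {"type":"object","properties":{"series":{"type":"array"},"force":{"type":"number"}},"required":["series"]}

```bash
ls; mkdir -p pics
python3 - <<'E'
from station import ctrl, imaging
import cv2,json
o=ctrl.get_obs(); print({k:o[k] for k in('t','tool_pos','tool_rot','opening','contact_force')})
for n in('top','side'):
    i=imaging.get_image(n); cv2.imwrite(f'pics/{n}0.png',i['color']); print(n,i['fx'],i['cx'],i['cy'],i['extrinsics'])
E
```

```text
pics
{'t': 0.0, 'tool_pos': array([0.28091561, 0.55761079, 0.2300213 ]), 'tool_rot': array([-0.72646604, -3.05567392,  0.00310592]), 'opening': 0.08557264247194211, 'contact_force': array([ 0.64324258, -0.17418658,  0.61082445])}
top 401.59068276566717 280.47104109277603 205.13446060534665 [[ 3.00580501e-03 -9.99994641e-01 -1.29766766e-03  1.79512299e-02]
 [-9.97649297e-01 -2.90991045e-03 -6.84646842e-02  5.47118685e-01]
 [ 6.84605412e-02  1.50040872e-03 -9.97652697e-01  1.36547947e+00]
 [ 0.00000000e+00  0.00000000e+00  0.00000000e+00  1.00000000e+00]]
side 489.6111211155829 273.7992922666358 211.4786397468189 [[ 0.95770118 -0.28721074  0.01784495 -0.50927422]
 [-0.20852393 -0.73538177 -0.64477238  0.16371427]
 [ 0.1983084   0.61377817 -0.7641663   1.20462053]
 [ 0.          0.          0.          1.        ]]
```

View pics/top0.png

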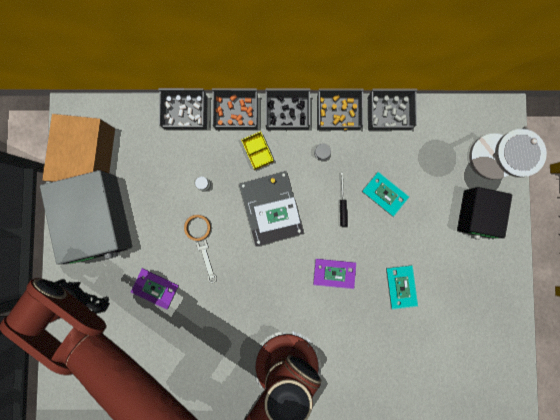

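View pics/side0.png

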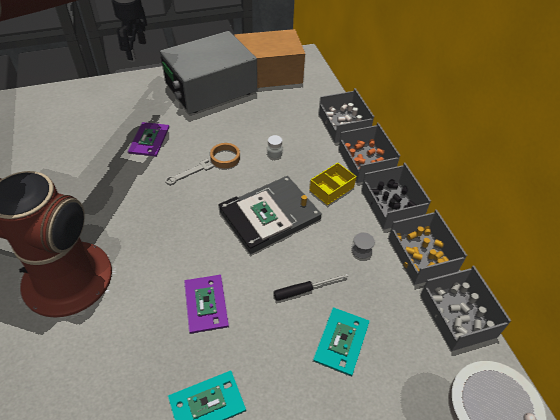

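The top view shows the silver plate with its green board at about (276,215), on the black fixture around (271,208). The look-alikes are purple at (156,288) and (335,273), and turquoise at (386,193) and (402,287). Only the bare aluminium plate on the fixture fits. I'll confirm it in an enlarged crop and get a coarse pose.

```bash
cat > h.py <<'E'
import numpy as np, cv2
from station import ctrl, imaging
from scipy.spatial.transform import Rotation as R
def grab(n):
    o=ctrl.get_obs(); i=imaging.get_image(n)
    if n=='wrist':
        T=np.eye(4);T[:3,:3]=R.from_rotvec(o['tool_rot']).as_matrix();T[:3,3]=o['tool_pos']; C=T@np.array(i['hand_eye'])
    else: C=np.linalg.inv(i['extrinsics'])
    return i['color'],i,C
def ray(i,C,uv,z):
    uv=np.atleast_2d(uv).astype(float)
    d=np.c_[(uv[:,0]-i['cx'])/i['fx'],(uv[:,1]-i['cy'])/i['fy'],np.ones(len(uv))]@C[:3,:3].T
    return C[:3,3]+d*((z-C[2,3])/d[:,2])[:,None]
def proj(i,C,P):
    p=(np.atleast_2d(P)-C[:3,3])@C[:3,:3]
    return np.c_[p[:,0]/p[:,2]*i['fx']+i['cx'],p[:,1]/p[:,2]*i['fy']+i['cy']]
E
python3 - <<'E'
from h import *
im,i,C=grab('top')
c=im[160:260,220:340]; cv2.imwrite('pics/crop.png',cv2.resize(c,None,fx=6,fy=6,interpolation=cv2.INTER_CUBIC))
g=cv2.cvtColor(c,cv2.COLOR_BGR2GRAY); s=cv2.cvtColor(c,cv2.COLOR_BGR2HSV)
for nm,m,z in(('dark',g<90,.03),('bright',g>205,.04)):
    m=cv2.morphologyEx(m.astype(np.uint8),cv2.MORPH_OPEN,np.ones((2,2)))
    cs=sorted(cv2.findContours(m,0,2)[0],key=cv2.contourArea)[-1]
    r=cv2.minAreaRect(cs); b=cv2.boxPoints(r)+[220,160]; print(nm,b.round(1).tolist(),'\n',ray(i,C,b,z).round(4))
o=ctrl.get_obs(); w=imaging.get_image('wrist'); print(w['hand_eye'],w['fx'],w['cx'],w['cy'],R.from_rotvec(o['tool_rot']).as_matrix().round(3))
E
```

```text
dark [[256.9, 230.0], [298.0, 225.4], [299.8, 241.2], [258.6, 245.8]] 
 [[ 0.4612  0.0996  0.03  ]
 [ 0.4771 -0.0405  0.03  ]
 [ 0.4235 -0.0465  0.03  ]
 [ 0.4076  0.0932  0.03  ]]
bright [[254.9, 208.1], [294.2, 198.5], [300.1, 222.7], [260.8, 232.3]] 
 [[ 0.5352  0.1063  0.04  ]
 [ 0.5682 -0.0272  0.04  ]
 [ 0.4861 -0.0471  0.04  ]
 [ 0.4534  0.0858  0.04  ]]
[[-5.82900858e-06 -9.55371957e-01 -2.95405523e-01  7.58857425e-02]
 [ 9.99999924e-01 -1.20577079e-04  3.70226498e-04  5.38570761e-04]
 [-3.89323149e-04 -2.95405498e-01  9.55371886e-01 -1.43534423e-01]
 [ 0.00000000e+00  0.00000000e+00  0.00000000e+00  1.00000000e+00]] 354.11776180253383 275.7003531110159 210.02860071498384 [[-0.893  0.45  -0.001]
 [ 0.45   0.893 -0.001]
 [ 0.    -0.002 -1.   ]]
```

View pics/crop.png

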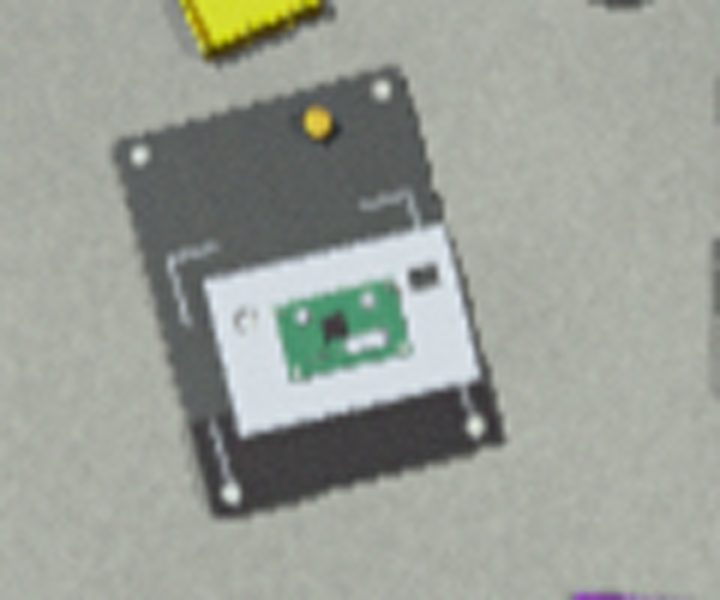

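The crop confirms it: bare silver plate with a green board, round hole at left and slot at right, on the black fixture with white outline marks, shifted towards -y and -x. Next I'll move above it for a close wrist look.

>>> {"op": "play_rows", "data": {"series": [[0.5, [-0.9, -0.75, 0], [0, 0, 0]], [0.5, [-0.9, -0.75, 0], [0, 0, 0]], [0.5, [-0.9, -0.75, 0], [0, 0, 0]], [0.5, [-0.9, -0.75, 0], [0, 0, 0]], [0.5, [-0.9, -0.75, 0], [0, 0, 0]], [0.5, [-0.9, -0.75, 0], [0, 0, 0]], [0.5, [-0.9, -0.75, 0], [0, 0, 0]], [0.5, [-0.9, -0.75, 0], [0, 0, 0]]]}}

```text
t: 1.2
tool_pos: [0.4681, 0.1264, 0.2313]
tool_rot: [0.726, 3.056, 0.001]
contact_force: [1.6, 0.0, 0.1]
opening: 0.0427
grip_force: 0.0
```

>>> {"op": "play_rows", "data": {"series": [[0.5, [-0.9, -0.75, 0.2], [0, 0, 0]], [0.5, [-0.6, -0.5, 0.2], [0, 0, 0]], [0.5, [0, 0, 0], [0, 0, -1]], [0.5, [0, 0, 0], [0, 0, -1]], [0.5, [0, 0, 0], [0, 0, -1]], [0.5, [0, 0, 0], [0, 0, -1]], [0.5, [0, 0, 0], [0, 0, -0.7]], [0.5, [0, 0, 0], [0, 0, 0]]]}}

```text
t: 2.2
tool_pos: [0.5064, 0.0386, 0.2111]
tool_rot: [0.295, -3.127, -0.0]
contact_force: [-0.4, -0.6, 0.2]
opening: 0.0431
grip_force: 0.0
```

Run:
```python
from h import *
im,i,C=grab('wrist'); cv2.imwrite('pics/w1.png',im); o=ctrl.get_obs(); print(o['t'],o['tool_pos'],o['tool_rot'],o['opening'],C.round(3))
```

```text
2.25 [0.50646991 0.03864486 0.21114648] [ 2.94474002e-01 -3.12749379e+00 -5.12635445e-05] 0.04247203249827889 [[-0.187  0.939  0.29   0.432]
 [ 0.982  0.179  0.055  0.025]
 [ 0.     0.295 -0.955  0.355]
 [ 0.     0.     0.     1.   ]]
```

View pics/w1.png

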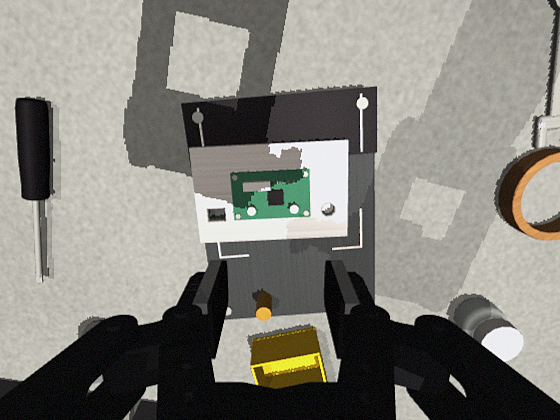

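The view has the robot side at the top and fixture -y at the left. The plate corners are at about (189,148), (348,140), (352,237) and (201,243). The outline corners are at about (361,248) on +y and (219,257) on -y. The hole is at (327,209) and the slot at (216,214). Now I'll measure these.

```bash
cat > m.py <<'E'
from h import *
def plate(im,i,C,z=.040,ctr=None,th=105):
    g=cv2.cvtColor(im,cv2.COLOR_BGR2GRAY); h=cv2.cvtColor(im,cv2.COLOR_BGR2HSV)
    green=((h[...,0]>50)&(h[...,0]<90)&(h[...,1]>90))
    m=((g>th)|green).astype(np.uint8)
    m=cv2.morphologyEx(m,cv2.MORPH_CLOSE,np.ones((9,9)));m=cv2.morphologyEx(m,cv2.MORPH_OPEN,np.ones((9,9)))
    n,l,s,c=cv2.connectedComponentsWithStats(m)
    u,v=np.int32(ctr); k=l[v,u]; cs=cv2.findContours((l==k).astype(np.uint8),0,1)[0]
    p=ray(i,C,max(cs,key=cv2.contourArea)[:,0],z)[:,:2]
    (cx,cy),(w,hh),a=cv2.minAreaRect((p*1000).astype(np.float32))
    b=cv2.boxPoints(((cx,cy),(w,hh),a)); a=np.radians(a+(90 if w>hh else 0)); a=(a+np.pi/2)%np.pi-np.pi/2
    return (cx,cy),(w,hh),a
E
python3 - <<'E'
from m import *
im=cv2.imread('pics/w1.png'); _,i,C=grab('wrist')
print('plate',plate(im,i,C,ctr=(270,190)))
# refined white corner + dots via bright centroid
g=cv2.cvtColor(im,cv2.COLOR_BGR2GRAY)
P=ray(i,C,[(361,248),(219,257)],.025)*1000; Q=ray(i,C,[(197,117),(362,103)],.032)*1000; E=ray(i,C,[(182,103),(378,87)],.032)*1000
H=ray(i,C,[(327,209),(216,214)],.038)*1000
for n,p in(('outline',P),('dots',Q),('rear',E),('holes',H)):
    d=p[0]-p[1]; d=d if d[1]>0 else -d; print(n,p[:,:2].round(1).tolist(),'len',np.linalg.norm(d).round(1),'yaw',np.arctan2(-d[0],d[1]).round(4))
print(g[195:275,335].tolist()[:0])
big=cv2.resize(im[80:270,170:390],None,fx=3.5,fy=3.0,interpolation=cv2.INTER_CUBIC); cv2.imwrite('pics/w1c.png',big)
E
```

```text
plate ((564.3147583007812, 54.9378662109375), (421.6856994628906, 635.9688110351562), np.float64(0.1876027377888898))
outline [[555.7, 136.3], [592.2, -2.9]] len 143.9 yaw 0.2565
dots [[458.8, -40.3], [420.2, 99.7]] len 145.2 yaw 0.2693
rear [[449.5, -54.6], [404.8, 109.9]] len 170.4 yaw 0.2653
holes [[518.5, 90.6], [542.7, -10.7]] len 104.2 yaw 0.2349
[]
```

View pics/w1c.png

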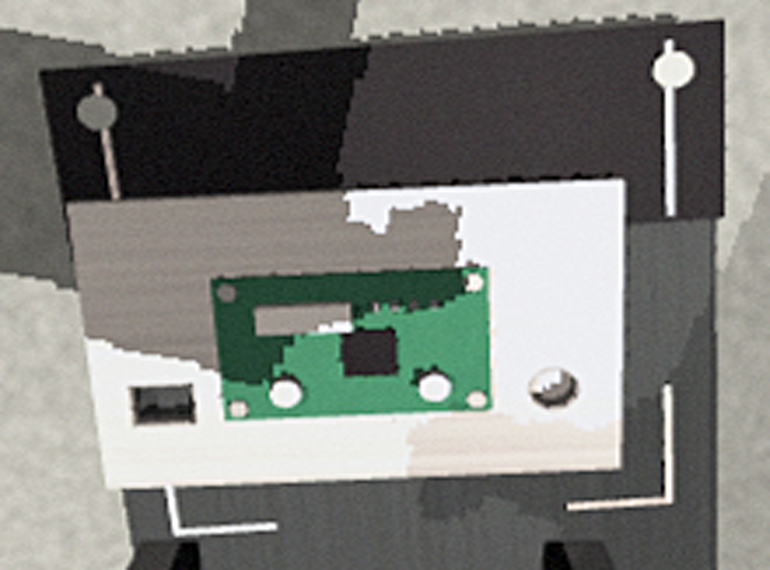

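```bash
cat >> m.py <<'E'
def fixture(i,C,out,rear):
    P=ray(i,C,out,.025)[:,:2]; E=ray(i,C,rear,.032)[:,:2]   # each: -y point, +y point
    ys=[np.arctan2(-(d:=p[1]-p[0])[0],d[1]) for p in(P,E)]; y=np.mean(ys); x=np.array([np.cos(y),np.sin(y)])
    return np.mean([P.mean(0)-.0455*x,E.mean(0)+.105*x],0),y
def platepose(i,C,cor,z=.040):  # TL TR BR BL = (-x,-y),(-x,+y),(+x,+y),(+x,-y)
    p=ray(i,C,cor,z)[:,:2]; e=[p[1]-p[0],p[2]-p[3]]; s=sum(e)
    print('plate edges',[np.round(np.linalg.norm(p[k]-p[k-1])*1000,1) for k in range(4)])
    return p.mean(0),np.arctan2(-s[0],s[1])
def rel(o,y,q): c,s=np.cos(y),np.sin(y); return np.array([[c,s],[-s,c]])@(np.array(q)-o)
E
python3 - <<'E'
from m import *
_,i,C=grab('wrist')
o,y=fixture(i,C,[(220.3,257),(360.9,247)],[(182,103.7),(376.6,87.3)]); p,py=platepose(i,C,[(189.1,146.7),(348.6,140),(347.1,236),(200.3,242.7)])
print(o,y,p,py,'rel mm',rel(o,y,p)*1000,py-y); s=ctrl.get_obs(); print('tcp rel',rel(o,y,s['tool_pos'][:2])*1000)
h=ray(i,C,[(216.6,215),(328,209)],.04)[:,:2]; d=h[1]-h[0]; print('hole rel',rel(o,y,h[0])*1000,rel(o,y,h[1])*1000)
T=R.from_rotvec(s['tool_rot']).as_matrix(); print('tool x yaw',np.arctan2(T[1,0],T[0,0]))
E
```

```text
plate edges [np.float64(91.3), np.float64(140.4), np.float64(90.2), np.float64(140.3)]
[0.52919465 0.05499803] 0.26656856693361053 [0.51286358 0.03645223] 0.23319329370638286 rel mm [-20.63964918 -13.58879704] -0.033375273227227664
tcp rel [-26.18004958  -9.8016117 ]
hole rel [ -3.83554686 -66.11983833] [-1.52423582 37.84314874]
tool x yaw -2.95336796904814
```

```bash
python3 -c "
from station import ctrl
print(ctrl.get_obs()['q'])"
```

```text
[-7.04276736e-02 -2.19249722e-01  1.90238494e+00 -2.15783723e-05
  1.45860200e+00 -1.82944627e+00]
```

>>> {"op": "play_rows", "data": {"series": [[0.5, [0, 0, 0], [0, 0, -0.56]], [0.5, [-0.12, -0.8, 0], [0, 0, 0]], [0.5, [0, -1, 0], [0, 0, 0]], [0.5, [0, -0.24, 0], [0, 0, 0]]]}}

```text
t: 2.85
tool_pos: [0.5398, -0.0602, 0.2113]
tool_rot: [0.414, -3.114, 0.0]
contact_force: [-0.2, -0.1, 1.1]
opening: 0.0428
grip_force: 0.0
```

>>> {"op": "play_rows", "data": {"series": [[0.6, [0, 0, 0], [0, 0, 1]], [0.6, [0, 0, 0], [0, 0, 1]], [0.6, [0, 0, 0], [0, 0, 1]], [0.6, [0, 0, 0], [0, 0, 1]], [0.6, [0, 0, 0], [0, 0, 1]], [0.6, [0, 0, 0], [0, 0, 1]], [0.6, [0, 0, 0], [0, 0, 1]], [0.6, [0, 0, 0], [0, 0, 1]]]}}

```text
t: 3.85
tool_pos: [0.5391, -0.0574, 0.2112]
tool_rot: [-1.301, -2.859, -0.001]
contact_force: [-0.3, 0.2, 0.0]
opening: 0.0512
grip_force: 0.0
```

>>> {"op": "play_rows", "data": {"series": [[0.6, [0, 0, 0.6], [0, 0, 1]], [0.6, [0, 0, 0.6], [0, 0, 1]], [0.6, [0, 0, 0.6], [0, 0, 1]], [0.6, [0, 0, 0.6], [0, 0, 0.25]], [0.6, [0, 0, 0.6], [0, 0, 0]], [0.6, [0, 0, 0.6], [0, 0, 0]], [0.6, [0, 0, 0.2], [0, 0, 0]], [0.6, [0, 0, 0], [0, 0, 0]]]}}

```text
t: 4.85
tool_pos: [0.539, -0.0577, 0.021]
tool_rot: [-1.904, -2.497, 0.001]
contact_force: [-0.3, 0.0, -0.4]
opening: 0.0512
grip_force: 0.0
```

Run:
```python
from m import *
s=ctrl.get_obs(); T=R.from_rotvec(s['tool_rot']).as_matrix(); o=np.array([.5292,.0550]);y=.2666
print(s['t'],s['tool_pos'],'rel',rel(o,y,s['tool_pos'][:2])*1000,'yaw err vs +fy',np.degrees(np.arctan2(T[1,0],T[0,0])-y)-90,s['opening'],s['q'][5],s['contact_force'])
im,_,_=grab('side'); cv2.imwrite('pics/s2.png',cv2.resize(im[130:280,180:380],None,fx=4,fy=4,interpolation=cv2.INTER_CUBIC))
```

```text
4.85 [ 0.53901136 -0.05772558  0.02102471] rel [ -20.23315574 -111.32806218] yaw err vs +fy 0.06366357500039044 0.0511965866737073 -0.511852180022989 [-0.28487201  0.0424564  -0.35328633]
```

View pics/s2.png

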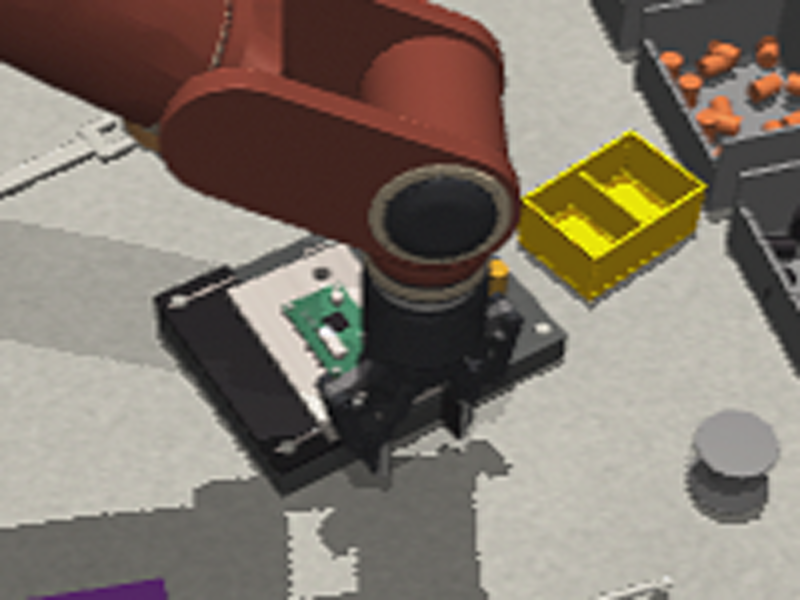

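The side crop shows the two fingertips at about (375,475) and (460,430), beside the fixture's -y flank and clear of it. Next I'll probe the bench to find the true tip height at this opening.

>>> {"op": "play_rows", "data": {"series": [[0.6, [0, 0, 0.2], [0, 0, 0]], [0.6, [0, 0, 0.1], [0, 0, 0]], [0.6, [0, 0, 0.05], [0, 0, 0]], [0.6, [0, 0, 0], [0, 0, 0]]]}}

```text
t: 5.4
tool_pos: [0.5392, -0.0581, 0.0036]
tool_rot: [-1.905, -2.498, 0.0]
contact_force: [0.1, 1.0, -0.1]
opening: 0.0515
grip_force: 0.0
```

>>> {"op": "play_rows", "data": {"series": [[0.6, [0, 0, 0.04], [0, 0, 0]], [0.6, [0, 0, 0], [0, 0, 0]]]}}

```text
t: 5.65
tool_pos: [0.5393, -0.0581, 0.0018]
tool_rot: [-1.905, -2.498, 0.0]
contact_force: [-0.8, -0.9, -0.7]
opening: 0.0514
grip_force: 0.0
```

>>> {"op": "play_rows", "data": {"series": [[0.6, [0, 0, 0.04], [0, 0, 0]], [0.6, [0, 0, 0], [0, 0, 0]]]}}

```text
t: 5.9
tool_pos: [0.5392, -0.0581, -0.0004]
tool_rot: [-1.905, -2.498, 0.0]
contact_force: [-0.5, 0.3, -0.9]
opening: 0.0513
grip_force: 0.0
```

>>> {"op": "play_rows", "data": {"series": [[0.6, [0, 0, 0.04], [0, 0, 0]], [0.6, [0, 0, 0], [0, 0, 0]]]}}

```text
t: 6.15
tool_pos: [0.5392, -0.0581, -0.0024]
tool_rot: [-1.905, -2.498, 0.0]
contact_force: [0.6, -0.1, 0.1]
opening: 0.0511
grip_force: 0.0
```

>>> {"op": "play_rows", "data": {"series": [[0.6, [0, 0, 0.04], [0, 0, 0]], [0.6, [0, 0, 0], [0, 0, 0]]]}}

```text
t: 6.4
tool_pos: [0.5396, -0.0582, -0.0032]
tool_rot: [-1.905, -2.498, 0.0]
contact_force: [-2.6, 0.2, 6.7]
opening: 0.0515
grip_force: 3.2
```

>>> {"op": "play_rows", "data": {"series": [[0.6, [0, 0, 0.03], [0, 0, 0]], [0.6, [0, 0, 0], [0, 0, 0]]]}}

```text
t: 6.65
tool_pos: [0.5397, -0.0582, -0.0033]
tool_rot: [-1.904, -2.497, 0.001]
contact_force: [-9.1, 1.3, 16.1]
opening: 0.0511
grip_force: 8.3
```

Tip offset is about 3.2 mm at this opening. I'll raise to a tip height of about 35.5 mm, then push slowly in +y and stop short.

>>> {"op": "play_rows", "data": {"series": [[0.6, [0, 0, -0.75], [0, 0, 0]], [0.6, [0, 0, 0], [0, 0, 0]], [0.6, [0.2, 0, 0], [0, 0, 0]], [0.6, [0.1, 0, 0], [0, 0, 0]], [0.6, [0.04, 0, 0], [0, 0, 0]], [0.6, [0.04, 0, 0], [0, 0, 0]], [0.6, [0.04, 0, 0], [0, 0, 0]], [0.6, [0.04, 0, 0], [0, 0, 0]]]}}

```text
t: 7.65
tool_pos: [0.5331, -0.0359, 0.0316]
tool_rot: [-1.905, -2.498, 0.0]
contact_force: [0.8, -1.6, -0.3]
opening: 0.0512
grip_force: 0.5
```

```bash
cat > st.py <<'E'
from m import *
import sys
s=ctrl.get_obs(); T=R.from_rotvec(s['tool_rot']).as_matrix(); o=np.array([.5292,.0550]);y=.2666
print(s['t'],'z',s['tool_pos'][2],'rel',rel(o,y,s['tool_pos'][:2])*1000,'yaw vs fx',np.degrees(np.arctan2(T[1,0],T[0,0])-y),s['contact_force'])
im,i,C=grab('wrist'); cv2.imwrite(f'pics/{sys.argv[1]}.png',im)
E
python3 st.py w3
```

```text
7.65 z 0.03164673830743697 rel [-20.18446862 -88.72473611] yaw vs fx 90.05796897394461 [ 0.76119765 -1.56753983 -0.25212013]
```

View pics/w3.png

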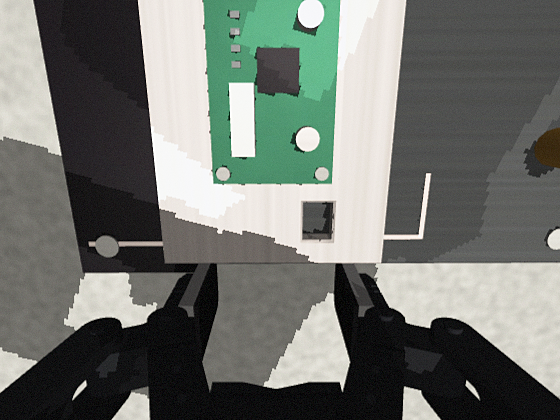

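The wrist view has fixture +y up and +x to the right. The plate's -y edge runs along row ≈262 from (164,262) to (382,262), with both fingertips against it. The -y outline line is at (90–163,243) on the ledge and (385–425,237) on the seat, and the slot centre is at (319,221). The rest of the push follows from these.

```bash
cat > e.py <<'E'
from m import *
o=np.array([.5292,.0550]);y=.2666
im=cv2.imread('pics/w3.png'); _,i,C=grab('wrist')
def f(uv,z): return [(rel(o,y,p[:2])*1000).round(1).tolist() for p in ray(i,C,uv,z)]
g=cv2.cvtColor(im,cv2.COLOR_BGR2GRAY).astype(int)
print('colprof x=190',g[255:272,178],'x=330',g[255:272,335]); print('line x=120',g[235:252,135],'x=400',g[230:246,400])
print('edge',f([(164,262),(382,262)],.040)); print('line ledge',f([(135,243.5)],.032),'line seat',f([(400,237.5),(424,237.5)],.025)); print('slot',f([(319,221)],.040)); print('left edge',f([(148,100),(163,250)],.04)); print('front',f([(398,100),(384,250)],.04)); print('board',f([(214,183),(333,183)],.042))
E
python3 e.py
```

```text
colprof x=190 [106 104 101 101 100 106 107  98  61  11   3  14   9  17   2  10   5] x=330 [233 234 234 235 230 234 242 209 105  70  47  53  48  37  43  36  32]
line x=120 [ 32  24  21  24  18   6 105 168 173 177 150  60  18  25  25  15  22] x=400 [ 76  83  75  67 129 229 244 243 242 169  59  75  81  79  83  81]
edge [[-66.9, -77.0], [24.3, -76.9]]
line ledge [[-81.5, -72.0]] line seat [[36.4, -71.9], [47.3, -71.8]]
slot [[-2.7, -58.8]]
left edge [[-66.8, -12.3], [-66.9, -71.6]]
front [[24.4, -12.2], [24.7, -71.5]]
board [[-44.0, -42.7], [1.8, -42.7]]
```

Plate yaw is already parallel to the fixture. The plate edge needs +7.0 mm and the slot +6.8 mm, so I'll push 6.6 mm, back off and check.

>>> {"op": "play_rows", "data": {"series": [[0.6, [0.035, 0, 0], [0, 0, 0]], [0.6, [0.035, 0, 0], [0, 0, 0]], [0.6, [0.035, 0, 0], [0, 0, 0]], [0.6, [0.03, 0, 0], [0, 0, 0]], [0.6, [0, 0, 0], [0, 0, 0]], [0.6, [-0.1, 0, 0], [0, 0, 0]], [0.6, [-0.2, 0, 0], [0, 0, 0]], [0.6, [0, 0, 0], [0, 0, 0]]]}}

```text
t: 8.75
tool_pos: [0.5358, -0.0448, 0.032]
tool_rot: [1.906, 2.497, 0.0]
contact_force: [-0.2, -0.6, 0.4]
opening: 0.051
grip_force: 0.0
```

```bash
python3 st.py w4
python3 - <<'E'
from m import *
o=np.array([.5292,.0550]);y=.2666
im=cv2.imread('pics/w4.png'); _,i,C=grab('wrist'); g=cv2.cvtColor(im,cv2.COLOR_BGR2GRAY).astype(int)
def px(P,z): return proj(i,C,[[*(o+np.array([[np.cos(y),-np.sin(y)],[np.sin(y),np.cos(y)]])@np.array(P)/1000),z]])[0]
def f(uv,z): return (rel(o,y,ray(i,C,[uv],z)[0][:2])*1000).round(2)
# scan along fixture y / x across expected edges
for nm,axis,fix,rng,z in(('edge-y',1,-55,(-66,-76),.04),('edge-y',1,10,(-66,-76),.04),('line ledge',1,-80,(-68,-76),.032),('line seat',1,38,(-68,-76),.025),('rear x',0,-50,(-62,-74),.04),('rear x',0,0,(-62,-74),.04),('front x',0,-50,(18,32),.04),('front x',0,0,(18,32),.04),('lineX',0,-66,(41,50),.025)):
    t=np.linspace(*rng,int(abs(rng[1]-rng[0])*4)+1); v=[]
    for a in t:
        P=[fix,a] if axis else [a,fix]; u=px(P,z); v.append(cv2.getRectSubPix(im,(1,1),tuple(map(float,u))).mean())
    v=np.array(v); d=np.abs(np.diff(v)); k=np.argmax(d); print(nm,fix,'at',t[k:k+2].mean().round(2),v[::2].astype(int).tolist())
cv2.imwrite('pics/w4c.png',im)
E
```

```text
8.75 z 0.0320083749929142 rel [-19.88179353 -97.98684348] yaw vs fx 89.9899008244453 [-0.15960123 -0.58248771  0.44443375]
edge-y -55 at -66.88 [237, 219, 116, 94, 102, 106, 103, 100, 69, 7, 6, 16, 11, 10, 13, 13, 17, 5, 8, 9, 9]
edge-y 10 at -69.88 [228, 229, 230, 228, 227, 230, 232, 224, 151, 76, 76, 78, 80, 81, 79, 80, 79, 79, 76, 80, 77]
line ledge -80 at -70.38 [24, 21, 22, 24, 24, 79, 161, 174, 178, 140, 30, 18, 25, 23, 25, 25, 21]
line seat 38 at -72.38 [79, 76, 70, 81, 159, 231, 242, 239, 193, 95, 68, 74, 78, 76, 78, 79, 78]
rear x -50 at -67.12 [247, 246, 247, 246, 246, 246, 247, 246, 249, 255, 125, 32, 43, 44, 42, 43, 43, 41, 42, 43, 43, 42, 42, 43, 41]
rear x 0 at -66.88 [231, 230, 226, 228, 230, 227, 225, 226, 226, 234, 108, 19, 34, 33, 32, 34, 29, 28, 35, 31, 30, 32, 32, 29, 29]
front x -50 at 23.62 [231, 231, 229, 228, 229, 228, 229, 224, 220, 216, 226, 196, 91, 70, 80, 75, 77, 75, 77, 76, 75, 75, 73, 75, 77, 77, 74, 73, 74]
front x 0 at 23.62 [231, 231, 230, 231, 228, 228, 225, 221, 218, 218, 227, 179, 77, 72, 76, 75, 77, 74, 77, 76, 78, 75, 75, 77, 76, 81, 75, 74, 80]
lineX -66 at 44.12 [77, 78, 79, 76, 75, 68, 85, 244, 241, 243, 210, 111, 71, 75, 78, 80, 81, 78, 77]
```

The plate's -y edge is now at -70.0, against the inner edge of the outline line at -70.2, and it is parallel. So y and yaw are aligned. In x it needs about +20.7 mm. I'll go round above to the rear edge with the fingers spread along fixture y.

>>> {"op": "play_rows", "data": {"series": [[0.6, [0, 0, -0.9], [0, 0, 0]], [0.6, [0, 0, -0.9], [0, 0, 0]], [0.6, [0.7, -0.5, -0.2], [0, 0, 0]], [0.6, [0.7, -0.5, 0], [0, 0, 0]], [0.6, [0.56, -0.54, 0], [0, 0, 0]], [0.6, [0, 0, 0], [0, 0, 1]], [0.6, [0, 0, 0], [0, 0, 1]], [0.6, [0, 0, 0], [0, 0, 1]]]}}

```text
t: 9.85
tool_pos: [0.435, 0.0305, 0.1318]
tool_rot: [-2.387, -2.042, -0.0]
contact_force: [0.3, -0.4, -0.3]
opening: 0.0509
grip_force: 0.0
```

>>> {"op": "play_rows", "data": {"series": [[0.6, [0, 0, 0], [0, 0, 1]], [0.6, [0, 0, 0], [0, 0, 1]], [0.6, [0, 0, 0], [0, 0, 1]], [0.6, [0, 0, 0], [0, 0, 1]], [0.6, [0, 0, 0], [0, 0, 1]], [0.6, [0, 0, 0], [0, 0, 1]], [0.6, [0, 0, 0], [0, 0, 1]], [0.6, [0, 0, 0], [0, 0, 1]]]}}

```text
t: 10.85
tool_pos: [0.4351, 0.0304, 0.1317]
tool_rot: [-3.107, -0.466, 0.0]
contact_force: [0.6, 0.0, 0.5]
opening: 0.0515
grip_force: 0.0
```

>>> {"op": "play_rows", "data": {"series": [[0.6, [0, 0, 0], [0, 0, 0.25]], [0.6, [0, 0, 0], [0, 0, 0]]]}}

```text
t: 11.1
tool_pos: [0.4352, 0.0303, 0.1318]
tool_rot: [-3.113, -0.422, 0.0]
contact_force: [0.1, -0.3, -0.6]
opening: 0.0511
grip_force: 0.0
```

```bash
python3 st.py w5
```

```text
11.1 z 0.1317807708718302 rel [-97.20106666   0.9048581 ] yaw vs fx 0.14900152464134342 [ 0.09950336 -0.33987    -0.58636069]
```

>>> {"op": "play_rows", "data": {"series": [[0.6, [0, 0, 0.9], [0, 0, 0]], [0.6, [0, 0, 0.9], [0, 0, 0]], [0.6, [0, 0, 0.2], [0, 0, 0]], [0.6, [0.15, 0, 0], [0, 0, 0]], [0.6, [0.15, 0, 0], [0, 0, 0]], [0.6, [0.06, 0, 0], [0, 0, 0]], [0.6, [0.05, 0, 0], [0, 0, 0]], [0.6, [0.05, 0, 0], [0, 0, 0]]]}}

```text
t: 12.15
tool_pos: [0.4572, 0.0362, 0.032]
tool_rot: [3.113, 0.419, -0.001]
contact_force: [-3.6, -0.4, 2.4]
opening: 0.0513
grip_force: 1.8
```

>>> {"op": "play_rows", "data": {"series": [[0.6, [0.05, 0, 0], [0, 0, 0]], [0.6, [0.05, 0, 0], [0, 0, 0]], [0.6, [0.05, 0, 0], [0, 0, 0]], [0.6, [0, 0, 0], [0, 0, 0]]]}}

```text
t: 12.65
tool_pos: [0.4651, 0.0384, 0.0318]
tool_rot: [-3.113, -0.419, -0.001]
contact_force: [-1.9, -1.0, 1.2]
opening: 0.0512
grip_force: 0.7
```

```bash
python3 st.py w6
```

```text
12.65 z 0.03175971024465084 rel [-66.2204778    0.89450125] yaw vs fx 0.05796806293333232 [-1.86843179 -0.97221843  1.23694718]
```

View pics/w6.png

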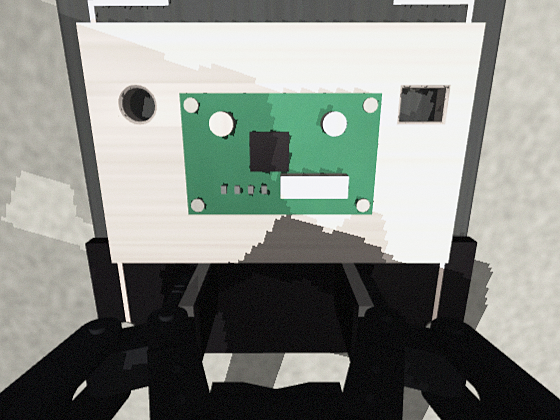

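The view has +x up and +y at the left. The plate's rear edge runs from (113,262) to (448,262) and its front edge from (77,22) to (485,22). The hole is at (137,104) and the slot at (424,104). Outline lines are visible on the ledge at about (125,290) and (438,290).

Run:
```python
from m import *
o=np.array([.5292,.0550]);y=.2666
im=cv2.imread('pics/w6.png'); _,i,C=grab('wrist')
def f(uv,z): return (rel(o,y,ray(i,C,[uv],z)[0][:2])*1000).round(1)
for n,u,z in(('rearL',(113,262.5),.04),('rearR',(448,262.5),.04),('frL',(77,22.5),.04),('frR',(485,22.5),.04),('hole',(137,104.5),.04),('slot',(424,104.5),.04),('lineL',(126,290),.032),('lineR',(438,290),.032),('frontlineL',(117,3),.025)): print(n,f(u,z))
g=cv2.cvtColor(im,cv2.COLOR_BGR2GRAY); print(g[290,110:135].tolist(),g[290,428:450].tolist(),g[0:25,117].tolist(),g[0:25,440].tolist())
```

```text
rearL [-55.7  69.9]
rearR [-55.6 -70.5]
frL [34.7 70.1]
frR [ 34.9 -70.2]
hole [ 7.7 52.6]
slot [  7.8 -52.6]
lineL [-73.3  69.8]
lineR [-73.1 -72.2]
frontlineL [44.2 61.6]
[25, 21, 28, 25, 20, 19, 27, 23, 18, 17, 0, 153, 241, 238, 242, 226, 78, 8, 6, 22, 27, 22, 24, 21, 25] [19, 21, 18, 27, 19, 18, 11, 4, 146, 163, 162, 170, 121, 36, 7, 16, 18, 23, 16, 9, 19, 17] [241, 241, 241, 244, 252, 217, 62, 87, 92, 97, 87, 89, 86, 84, 92, 90, 86, 84, 90, 90, 83, 63, 164, 246, 247] [242, 242, 246, 245, 173, 74, 87, 90, 85, 88, 89, 90, 85, 88, 81, 88, 86, 88, 94, 91, 74, 53, 157, 241, 244]
```

Plate offset in y is about +0.5 mm against the outline mid-line, with yaw ≈0 and x about 9 mm short. I'll push on slowly to home.

>>> {"op": "play_rows", "data": {"series": [[0.6, [0.04, 0, 0], [0, 0, 0]], [0.6, [0.04, 0, 0], [0, 0, 0]], [0.6, [0.03, 0, 0], [0, 0, 0]], [0.6, [0.02, 0, 0], [0, 0, 0]], [0.6, [0.02, 0, 0], [0, 0, 0]], [0.6, [0.02, 0, 0], [0, 0, 0]], [0.6, [0, 0, 0], [0, 0, 0]]]}}

```text
t: 13.62
tool_pos: [0.473, 0.0406, 0.0318]
tool_rot: [3.113, 0.419, 0.0]
contact_force: [0.1, -0.8, 0.2]
opening: 0.0512
grip_force: 0.0
```

```bash
python3 st.py w7
```

```text
13.625 z 0.03184995233988594 rel [-57.99666413   0.88738711] yaw vs fx 0.06376859111708633 [ 0.09129774 -0.75525359  0.23635192]
```

View pics/w7.png

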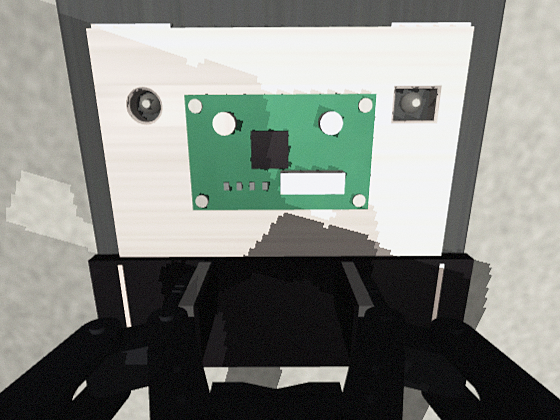

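The plate has dropped: it looks smaller, now 386 px wide against 408. Both pin tops show in the holes at (145,103) and (415,103), and the front edge meets the outline marks. Force is zero. I'll draw back and verify.

>>> {"op": "play_rows", "data": {"series": [[0.6, [-0.2, 0, 0], [0, 0, 0]], [0.6, [-0.3, 0, -0.2], [0, 0, 0]], [0.6, [-0.1, 0, -1], [0, 0, 0]], [0.6, [0, 0, -1], [0, 0, 0]], [0.6, [0, 0, -1], [0, 0, 0]], [0.6, [0, 0, 0], [0, 0, 0]]]}}

```text
t: 14.42
tool_pos: [0.4463, 0.0323, 0.1971]
tool_rot: [3.111, 0.419, 0.015]
contact_force: [0.7, -0.2, -0.2]
opening: 0.0514
grip_force: 0.0
```

```bash
python3 st.py w8
python3 - <<'E'
from m import *
o=np.array([.5292,.0550]);y=.2666
im=cv2.imread('pics/w7.png'); C0=None
im8=cv2.imread('pics/w8.png'); _,i,C=grab('wrist')
c,s=np.cos(y),np.sin(y); M=np.array([[c,-s],[s,c]])
P=[[*(o+M@np.array(q)/1000),.033] for q in((-45,70),(-45,-70),(45,-70),(45,70))]
u=proj(i,C,P).round(1); print(u.tolist())
x0,y0=np.maximum(u.min(0).astype(int)-60,0); x1,y1=u.max(0).astype(int)+60
cr=im8[y0:y1,x0:x1]; k=min(780/cr.shape[1],580/cr.shape[0]); print(x0,y0,k); cv2.imwrite('pics/w8c.png',cv2.resize(cr,None,fx=k,fy=k,interpolation=cv2.INTER_CUBIC))
E
```

```text
14.425 z 0.19709579810751432 rel [-85.980618    -0.09526297] yaw vs fx 0.058182542073278526 [ 0.71808329 -0.18222174 -0.24213026]
[[194.5, 142.1], [359.1, 142.2], [367.2, 25.0], [186.9, 24.7]]
126 0 2.5913621262458473
```

View pics/w8c.png

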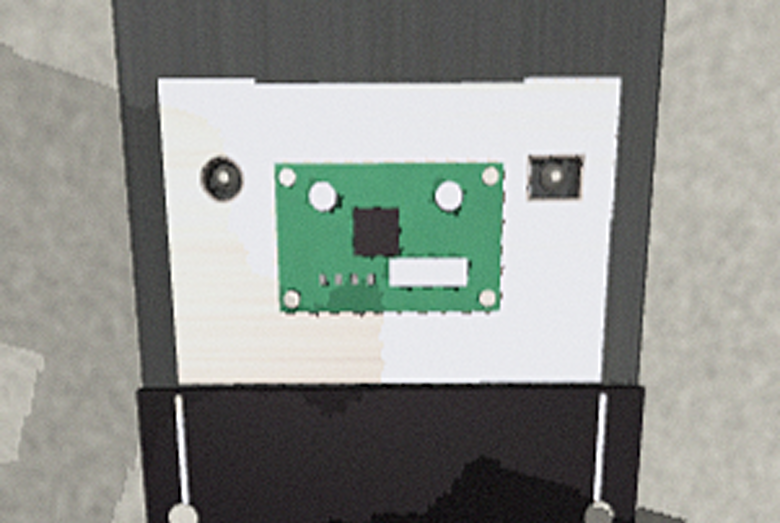

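The retreat view shows the plate lying between the outline marks, with its front edge against them and its rear hidden below the ledge's top edge. The pin tops are centred in the hole (222,178) and slot (555,177). The apparent size fell by 5.4%, which matches the full 7 mm drop. Handing in.

```bash
python3 -c "
from station import ctrl
print(ctrl.finish_job())"
```

```text
the job is handed in; nothing more can be done
None
```

The plate was nudged into place over both pins and lies flat on the fixture, the arm is drawn back clear of everything, and the job is handed in at about 14.5 s of the 67 s limit.

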